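# Stack machined jig plates on spacer sticks

### The arm

A 6-joint arm with a two-finger parallel gripper is mounted at the origin on a cart in front of the work surface, level with it; the furniture and walls round the work are solid. World frame = base frame: x ahead of the robot, y to its left, z up, the work surface at z = 0. Lengths are in m, angles in rad, forces in N, time in s.
With the tool pointing down it reaches from about 0.2 to 0.875 m from the base axis. Payload 3.4 kg.
Tool frame: the origin (TCP) lies at the very end of the fingers, on their centre line; the grasp point (between the pads) lies bot.grasp_offset behind it (bot.grasp_offset is the distance from the TCP to the grasp point, in m); z points along the fingers, y is the line along which they close (so a half turn about z gives the same grasp; the last joint's range is limited). The gripper opens to 94 mm and grips with 3 to 60 N. Pads are 16 mm wide; open, the fingers measure 119 mm over their backs; the gripper's body (75 mm by 177 mm) begins 78 mm behind the grasp point.
Start: joints at [1.038, 0.276, 1.505, -0, 1.361, -0.121], TCP at [0.23, 0.527, 0.205] pointing down, gripper open.
Joint ranges: [-2.89, 2.89], [-0.75, 2.08], [0.22, 2.7], [-1.18, 4.32], [0.11, 2.71], [-2.7, 2.7]. Speed limits (rad/s): [2.57, 2.57, 3.14, 3.14, 3.14, 3.14].

### API

Orientations are given as a 3x3 rotation matrix whose columns are the frame's x, y, z axes.
In Python, from bench import bot gives the robot as it stands.
- The arm moves only by the shell command python3 steer.py 'ROWS' [OPENING]. ROWS is rows parted by semicolons, their numbers by spaces, 1 to 5 of them, each of 6 numbers: dx, dy, dz in m, then a rotation vector rx, ry, rz in rad; each row is the pose to reach, as a shift and turn from the pose commanded when the command began, along the tool's axes at that moment; what a row does not reach only later rows make up. A row lasts 1/12 s, in which the tool goes at most 0.0417 m and 0.125 rad, less where a joint would pass 70% of its speed; a pose out of reach is approached as far as the arm can. OPENING is the finger opening in m, set as the command begins (- or left out keeps the last). The fingers move at their own pace and stop on an object; the grip force is fixed at half the most. Time passes only in rows, so rows that do not move let the fingers close. It prints the time, the measured TCP pose, the force, the opening and the grip force at its end.
- bot.observe(): the state, without advancing time (a new reading comes with each control period).
- bot.capture(name): name is "side" or "top"; returns (picture, depth): 384x512x3 uint8, blue, green, red; 384x512 float32, m along the optical axis (not along the pixel's ray), 0 where there is no reading.
- bot.get_calibration(name): a dict with "camera_matrix" (3x3 intrinsics, pixels), "T" (4x4, takes a point from camera to world coordinates). Camera axes: x right, y up, looking along -z (the intrinsics and any distortion apply to the point x, -y, -z); pixel columns grow to the right and rows downward; lengths in m; the calibration is good to about 2 mm. A picture is of the moment at which its call begins. get_calibration takes no time and is no camera call.
- bot.finish_job(): hands the job in; it is judged then, once.
The state is a dict: "clock": time; "joints": joint angles; "dq": joint speeds; "joint_efforts": joint torques, N m; "eef_pos": TCP position; "tool_rot": TCP orientation; "ft_force": force on the tool from outside, world axes, zero at the start; "wrist_torque": the same for the moment, N m; "opening": finger opening in m; "gripper_force": force on a finger pad.
Only numpy, scipy, OpenCV 4.12 (cv2) and the standard library are available. Lean on these libraries where they do the work, as an engineer would, in place of code of your own. Each camera call takes 0.05 s, during which the arm holds its last target. There are 200 camera calls.

### The job

Stack all the machined aluminium plates that lie on the bench on the wooden skid, one above another, each flat, centred on the skid and crossing both dark bearers, with two spacer sticks from the drawer between each plate and the next, one straight above each bearer and parallel to it, so that no plate touches another. If there is a plate with pins standing on it, it must be the top one, pins up. Use only the sticks the stack needs and leave the others in the drawer, shut the drawer fully at the end, and do not knock over or push away the red oil bottle or the pale plastic screw box.

Things in the scene. Friction and masses are not known exactly. Their poses are not given: they have to be found in the camera images.
- plate_a: machined aluminium jig plate, a flat bar 150 x 50 x 12 mm with seven drilled holes and a bare flat top; lies on the bench at the start, or is absent (None). Origin: centre of its underside; x along the 150 mm, y along the 50 mm, z up. About 0.25 kg
- plate_b: machined aluminium jig plate, a flat bar 150 x 50 x 12 mm with seven drilled holes and a bare flat top; lies on the bench at the start, or is absent (None). Origin: centre of its underside; x along the 150 mm, y along the 50 mm, z up. About 0.25 kg
- plate_c: machined aluminium jig plate, a flat bar 150 x 50 x 12 mm with seven drilled holes and a bare flat top; lies on the bench at the start, or is absent (None). Origin: centre of its underside; x along the 150 mm, y along the 50 mm, z up. About 0.25 kg
- pin_plate: aluminium jig plate like the others (150 x 50 x 12 mm, same origin and axes), but with two dark steel dowel pins 10 mm thick standing 26 mm above its top, 48 mm either side of its centre along x; 26 mm is more than a stick's 14 mm. May be absent (None). It may be knocked aside during the run
- stick_0: loose hardwood spacer stick, square bar 100 x 14 x 14 mm, about 20 g; lies flat in the drawer at the start, roughly lengthwise to the drawer's travel, at least 25 mm clear on both sides of its middle. Origin: its centre; x along the 100 mm
- stick_1: loose hardwood spacer stick, square bar 100 x 14 x 14 mm, about 20 g; lies flat in the drawer at the start, roughly lengthwise to the drawer's travel, at least 25 mm clear on both sides of its middle. Origin: its centre; x along the 100 mm
- stick_2: loose hardwood spacer stick, square bar 100 x 14 x 14 mm, about 20 g; lies flat in the drawer at the start, roughly lengthwise to the drawer's travel, at least 25 mm clear on both sides of its middle. Origin: its centre; x along the 100 mm
- stick_3: loose hardwood spacer stick, square bar 100 x 14 x 14 mm, about 20 g; lies flat in the drawer at the start, roughly lengthwise to the drawer's travel, at least 25 mm clear on both sides of its middle. Origin: its centre; x along the 100 mm
- stick_4: loose hardwood spacer stick, square bar 100 x 14 x 14 mm, about 20 g; lies flat in the drawer at the start, roughly lengthwise to the drawer's travel, at least 25 mm clear on both sides of its middle. Origin: its centre; x along the 100 mm
- skid: low wooden skid, fixed: plywood foot 160 x 120 x 9 mm, across it two dark bearers 20 mm wide (x), 110 mm long (y), centred at x = -45 and +45 mm, tops 30 mm above the bench. Origin: centre of its underside. Plates lie lengthwise along its x; y runs along the bearers. So plate undersides come at 30, 56, 82 mm, stick centres at 49 and 75 mm
- bearer_near (a point): middle of the top of the skid's bearer at its x = -45 mm
- bearer_far (a point): middle of the top of the skid's bearer at its x = +45 mm
- unit: blue steel drawer unit standing fixed on the bench, 210 deep (x) x 300 wide (y) x 80 mm high, a pair of spectacles on top (12 mm high). Origin: centre of its underside; the drawer opens along its own -x, towards the robot
- drawer (a joint): how far the one drawer of the unit is pulled out, m: 0 shut (as at the start), 0.165 at the stop; slides with about 2 N of friction and stays where it is left. From about 0.14 on, the sticks are clear of the unit's top
- drawer_handle (a point): middle of the drawer's bar handle: a level round bar 12 mm thick, 130 mm long across the drawer (along the unit's y), 40 mm in front of the drawer's front face, 45 mm above the bench; moves with the drawer. It can be pinched from above, one finger before and one behind the bar
- drawer_floor (a point): point on the drawer's inner floor, 14 mm above the bench, amid the sticks; moves with the drawer, axes as the unit's. The inside reaches 62 mm before it (-x), 132 mm behind it and 139 mm to either side; walls 39 mm high inside; the front panel's top is 73 mm above the bench
- oiler: small red oil bottle with a spout, 42 mm across, 135 mm tall, standing loose behind the work: leave it. Origin: centre of its underside, z up
- screw_box: pale translucent plastic screw box, 31 x 47 x 70 mm, standing loose at the back of the bench: leave it. Origin: centre of its underside, z up

How it is judged:
By the outcome, as a careful person would: the job done as asked, in the order asked, and still so for the second after the job is handed in, with the robot touching nothing.
Of plate_a, plate_b, plate_c, pin_plate only 2 to 3 are there at a start; the rules pass over those that are not, and their reading is None.
At some moment in a run one of pin_plate may be knocked a few centimetres aside while the robot is not near it.
Once in a run the grip may slacken for a moment while it holds something.
It also fails if it takes over 210 s, if anything falls off the work surface, if the arm or the gripper's body presses on something with over 40 N, if the wrist force passes 120 N, or if a joint passes its speed limit or range.

## Working session

There is one attempt and no reset: what is moved stays moved. The work goes in short steps, Python scripts to look and compute and a shell command to move; the robot and the scene stay as the last step left them, time stands still between calls to the robot, and variables do not carry over. Pictures are saved under pics/ and viewed, at most 14 in all, crops included, and the job is handed in when it is done.

```bash
ls; mkdir -p pics; python3 - <<'E'
from bench import bot
import cv2
s=bot.observe();print(s,bot.grasp_offset)
for n in("side","top"):
    p,d=bot.capture(n);cv2.imwrite(f"pics/{n}0.png",p);c=bot.get_calibration(n);print(n,c)
E
```

```text
bench.py
pics
steer.py
  3 bench.py
  5 steer.py
  8 total
{'clock': 0.0, 'joints': array([ 1.03798849e+00,  2.76570145e-01,  1.50610557e+00,  1.65285033e-05,
        1.36071210e+00, -1.21019529e-01]), 'dq': array([-0.00011221, -0.0017801 , -0.00229007, -0.00036227, -0.00063591,
        0.00044978]), 'joint_efforts': array([-1.10074689e-03, -4.04572392e+01, -2.37234414e+01,  7.04816845e-02,
        3.41075321e-02, -1.68994543e-04]), 'eef_pos': array([0.22986249, 0.52643793, 0.20462991]), 'tool_rot': array([[-9.16405029e-01,  4.00251128e-01, -9.25786474e-04],
       [ 4.00252131e-01,  9.16403768e-01, -1.53811726e-03],
       [ 2.32761042e-04, -1.78008641e-03, -9.99998389e-01]]), 'ft_force': array([-0.3323917 ,  0.80910477,  0.23875178]), 'wrist_torque': array([ 0.00295751,  0.0424686 , -0.01380213]), 'gripper_force': 0.0, 'opening': 0.09385696294674298} 0.0188
side {'camera_matrix': array([[408.38499816,   0.        , 249.08512272],
       [  0.        , 408.38499816, 192.16393508],
       [  0.        ,   0.        ,   1.        ]]), 'T': array([[-0.9992141 ,  0.01665511, -0.03596921,  0.55853109],
       [-0.03843785, -0.62874949,  0.77665733,  1.04377761],
       [-0.00968031,  0.77742954,  0.62889555,  0.89944421],
       [ 0.        ,  0.        ,  0.        ,  1.        ]])}
top {'camera_matrix': array([[458.40672609,   0.        , 253.68990362],
       [  0.        , 458.40672609, 185.36088633],
       [  0.        ,   0.        ,   1.        ]]), 'T': array([[-0.02127172,  0.99467256, -0.1008663 ,  0.43670962],
       [-0.99963881, -0.01950292,  0.01849005,  0.01014569],
       [ 0.01642435,  0.10122318,  0.99472816,  1.77942472],
       [ 0.        ,  0.        ,  0.        ,  1.        ]])}
```
View pics/side0.png

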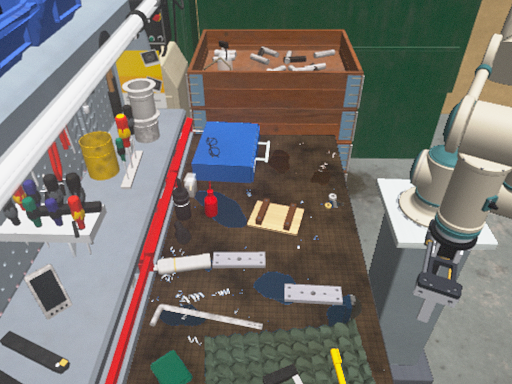

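View pics/top0.png

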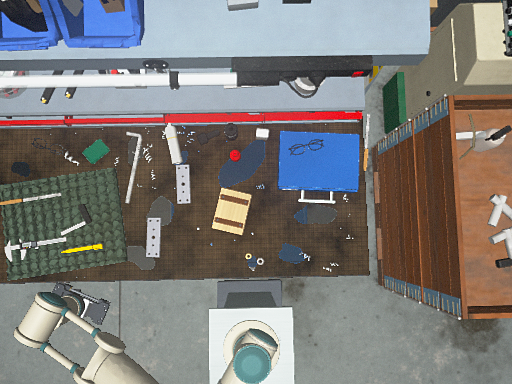

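```bash
cat > h.py <<'E'
import numpy as np,cv2
from bench import bot
C={n:bot.get_calibration(n) for n in("side","top")}
def ray(n,uv):
    K=C[n]["camera_matrix"];T=C[n]["T"]
    u,v=uv; d=T[:3,:3]@np.array([(u-K[0,2])/K[0,0],-(v-K[1,2])/K[1,1],-1.]);return T[:3,3],d
def onz(n,uv,z):
    o,d=ray(n,uv);return o+d*(z-o[2])/d[2]
def pix(n,p):
    K=C[n]["camera_matrix"];T=C[n]["T"];q=T[:3,:3].T@(np.array(p)-T[:3,3]);return K[0,0]*q[0]/-q[2]+K[0,2],-K[1,1]*q[1]/-q[2]+K[1,2]
def cross(a,b):
    "two-view point from side pixel a, top pixel b; returns point, gap"
    o1,d1=ray("side",a);o2,d2=ray("top",b)
    k=np.linalg.lstsq(np.c_[d1,-d2],o2-o1,rcond=None)[0];p=o1+d1*k[0];q=o2+d2*k[1];return (p+q)/2,np.linalg.norm(p-q)
def cloud(n,d):
    K=C[n]["camera_matrix"];T=C[n]["T"];v,u=np.mgrid[:384,:512]
    P=np.stack([(u-K[0,2])/K[0,0],-(v-K[1,2])/K[1,1],-np.ones(u.shape)],-1)*d[...,None]
    return P@T[:3,:3].T+T[:3,3]
E
python3 - <<'E'
import cv2,numpy as np
t=cv2.imread('pics/top0.png');s=cv2.imread('pics/side0.png')
a=cv2.resize(t[120:270,130:370],None,fx=3.3,fy=3.3,interpolation=2)[:300*2,:792]
cv2.imwrite('pics/c1.png',a[:, :800])
b=cv2.resize(s[110:310,150:350],None,fx=3,fy=3,interpolation=2);cv2.imwrite('pics/c2.png',b)
E
```

View pics/c1.png

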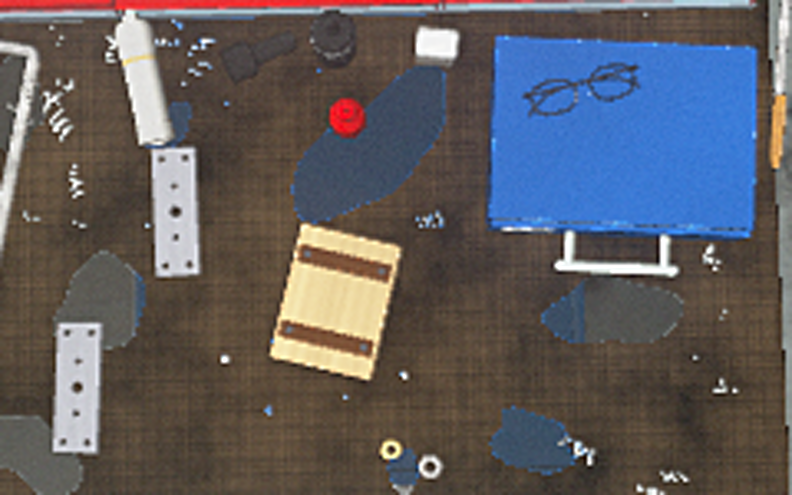

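View pics/c2.png

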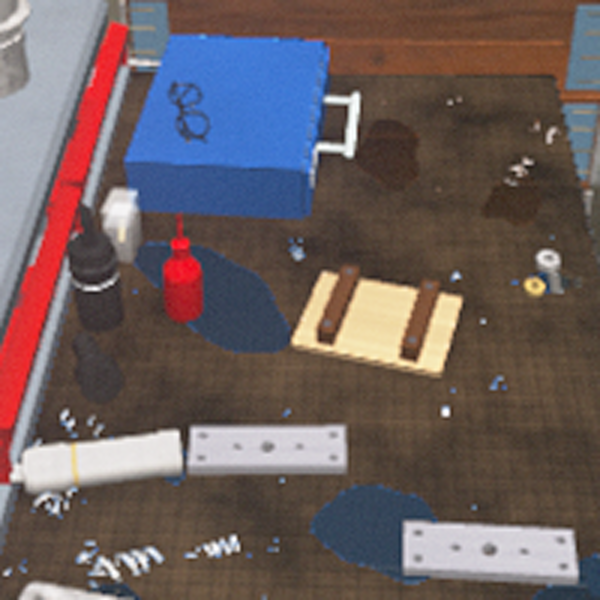

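```bash
cat > m.py <<'E'
from h import *
def big(mask,box):
    m=np.zeros_like(mask);x0,y0,x1,y1=box;m[y0:y1,x0:x1]=mask[y0:y1,x0:x1]
    c=max(cv2.findContours(m,cv2.RETR_EXTERNAL,cv2.CHAIN_APPROX_NONE)[0],key=cv2.contourArea)
    f=np.zeros_like(mask);cv2.drawContours(f,[c],-1,255,-1);return f
def rect(n,f,z):
    "filled mask -> centre, long-axis angle deg, long, short (moments on the plane z)"
    v,u=np.nonzero(f);P=np.array([onz(n,q,z)[:2] for q in zip(u,v)]);c=P.mean(0)
    r=cv2.minAreaRect((P*1e3).astype(np.float32));w,V=np.linalg.eigh(np.cov((P-c).T));a=np.degrees(np.arctan2(V[1,1],V[0,1]))%180
    return c.round(4),round(a,2),np.sqrt(12*w[::-1]).round(4),np.round(r[0],1)
E
python3 - <<'E'
from m import *
import cv2
pt,dt=bot.capture("top");ps,ds=bot.capture("side")
def hsv(p):return cv2.cvtColor(p,cv2.COLOR_BGR2HSV)
ht,hs=hsv(pt),hsv(ps)
gt=cv2.inRange(ht,(0,0,130),(180,60,255));gs=cv2.inRange(hs,(0,0,130),(180,45,255))
ct,cs=cloud("top",dt),cloud("side",ds)
for nm,bt,bs in(("P1",(174,164,193,206),(211,248,268,276)),("P2",(144,214,164,260),(282,282,345,306))):
    f=big(gt,bt);g=big(gs,bs)
    print(nm,rect("top",f,.012),rect("side",g,.012),"ztop",np.median(ct[f>0][:,2]),"zside",np.median(cs[g>0][:,2]))
    ca=np.argwhere(f).mean(0)[::-1];cb=np.argwhere(g).mean(0)[::-1];print(cross(cb,ca))
wt=cv2.inRange(ht,(8,50,140),(35,180,255));ws=cv2.inRange(hs,(8,50,140),(35,180,255))
dk=cv2.inRange(ht,(0,60,30),(25,255,135));dks=cv2.inRange(hs,(0,60,30),(25,255,135))
f=big(wt,(200,170,260,250));print("skid",rect("top",f,.009))
g=big(ws,(240,190,312,240));print("skid side",rect("side",g,.009))
for n,dm,F,c,bx in(("top",dk,cv2.morphologyEx(f,cv2.MORPH_CLOSE,np.ones((9,9))),ct,None),("side",dks,cv2.morphologyEx(g,cv2.MORPH_CLOSE,np.ones((9,9))),cs,None)):
    k,l,st,ce=cv2.connectedComponentsWithStats(cv2.bitwise_and(dm,F))
    for i in range(1,k):
        if st[i,4]>40: print(n,"bearer",st[i],ce[i].round(2),rect(n,(l==i)*255,.03),"z90",np.percentile(c[l==i][:,2],[50,90]))
# handle
for n,h_,c,bx in(("top",ht,ct,(295,190,338,206)),("side",hs,cs,(255,138,274,166))):
    m=cv2.inRange(h_,(0,0,170),(180,60,255));m2=np.zeros_like(m);m2[bx[1]:bx[3],bx[0]:bx[2]]=m[bx[1]:bx[3],bx[0]:bx[2]]
    P=c[m2>0];P=P[(P[:,2]>.03)&(P[:,2]<.065)];print(n,"handle",P.min(0),P.max(0),np.median(P,0))
b=cv2.inRange(ht,(100,120,80),(125,255,255));f=big(b,(270,125,365,200));print("unit top z",np.median(ct[f>0][:,2]),rect("top",f,.08))
E
```

```text
P1 (array([0.6271, 0.252 ]), np.float64(2.01), array([0.1504, 0.0514]), array([627.2, 251.9])) (array([0.6271, 0.2554]), np.float64(2.11), array([0.1521, 0.0605]), array([627.5, 253.3])) ztop 0.012405204839404549 zside 0.0117514127686979
(array([0.62732635, 0.25251735, 0.00852281]), np.float64(1.4063393062431249e-05))
P2 (array([0.4253, 0.3659]), np.float64(178.18), array([0.1502, 0.0519]), array([424., 366.])) (array([0.4244, 0.3684]), np.float64(177.75), array([0.1519, 0.0585]), array([425. , 367.8])) ztop 0.012353956087678863 zside 0.01176892361258064
(array([0.42455152, 0.36653837, 0.00942941]), np.float64(0.001218751622933328))
skid (array([0.5185, 0.0659]), np.float64(165.7), array([0.1602, 0.1211]), array([519.6,  65.5]))
skid side (array([0.518 , 0.0733]), np.float64(165.72), array([0.1632, 0.1329]), array([519.4,  67.2]))
top bearer [221 194  27  11 115] [233.81 199.21] (array([0.5624, 0.0547]), np.float64(75.36), array([0.1038, 0.0178]), array([562.4,  54.2])) z90 [0.03011278 0.03784628]
top bearer [215 218  28  10 103] [228.58 222.1 ] (array([0.4756, 0.0761]), np.float64(76.11), array([0.0997, 0.016 ]), array([476. ,  76.4])) z90 [0.03043113 0.03630324]
side bearer [256 203  13  22 138] [261.64 212.98] (array([0.5641, 0.0738]), np.float64(75.94), array([0.1028, 0.0214]), array([564.4,  73.4])) z90 [0.02948272 0.03179543]
side bearer [283 207  14  23 139] [289.32 217.42] (array([0.477 , 0.0921]), np.float64(75.83), array([0.1111, 0.0194]), array([477.7,  92.5])) z90 [0.03025046 0.03276177]
top handle [ 0.53901422 -0.32487277  0.03998552] [ 0.59066852 -0.18841514  0.06310747] [ 0.55145614 -0.25799515  0.05047392]
side handle [ 0.54143607 -0.32645751  0.04155088] [ 0.59245245 -0.1684518   0.06252691] [ 0.55257232 -0.24289874  0.04983421]
unit top z 0.08076474123991306 (array([ 0.6948, -0.2665]), np.float64(85.83), array([0.3018, 0.2211]), array([ 694.9, -265.7]))
```

```bash
cat > w.py <<'E'
# python3 w.py 'x y z yang_deg; ...' : tool-axis shift and turn for each leg in turn (first from the measured pose)
import sys,numpy as np
from scipy.spatial.transform import Rotation as R
from bench import bot
s=bot.observe();p=s["eef_pos"];M=s["tool_rot"]
for l in sys.argv[1].split(";"):
    x,y,z,a=map(float,l.split());a=np.radians(a)
    Y=np.array([np.cos(a),np.sin(a),0]);Z=np.array([0,0,-1.]);N=np.c_[np.cross(Y,Z),Y,Z]
    q=np.array([x,y,z]);d=M.T@(q-p);r=R.from_matrix(M.T@N).as_rotvec()
    print(l,"->",(d+0).round(4),(r+0).round(4),"rows",max(np.linalg.norm(d)/.0417,np.linalg.norm(r)/.125).round(1));p,M=q,N
print("t",s["clock"],"open",s["opening"],"F",s["gripper_force"].round(1) if s["gripper_force"] else 0,"j",s["joints"].round(2),"yang",np.degrees(np.arctan2(s["tool_rot"][1,1],s["tool_rot"][0,1])).round(2))
E
python3 w.py '0.4248 0.3668 0.1 88.2; 0.4248 0.3668 0.002 88.2;0.4248 0.3668 0.12 88.2; .5188 .0657 .12 75.7;.5188 .0657 .033 75.7;.5188 .0657 .024 75.7;.5188 .0657 .12 75.7'
python3 - <<'E'
from h import *
print("oiler by top cap",onz("top",(235,155),.135),"side foot",onz("side",(210.5,215),0))
E
```

```text
0.4248 0.3668 0.1 88.2 -> [-0.2425 -0.0684  0.105 ] [-1.000e-03 -3.000e-04 -3.804e-01] rows 6.5
 0.4248 0.3668 0.002 88.2 -> [0.    0.    0.098] [0. 0. 0.] rows 2.4
0.4248 0.3668 0.12 88.2 -> [ 0.     0.    -0.118] [0. 0. 0.] rows 2.8
 .5188 .0657 .12 75.7 -> [-0.1034 -0.298   0.    ] [0.     0.     0.2182] rows 7.6
.5188 .0657 .033 75.7 -> [0.    0.    0.087] [0. 0. 0.] rows 2.1
.5188 .0657 .024 75.7 -> [0.    0.    0.009] [0. 0. 0.] rows 0.2
.5188 .0657 .12 75.7 -> [ 0.     0.    -0.096] [0. 0. 0.] rows 2.3
t 0.2 open 0.09443953363168821 F 0 j [ 1.04  0.28  1.51  0.    1.36 -0.12] yang 66.41
oiler by top cap [0.71548699 0.04503188 0.135     ] side foot [0.73193011 0.05536859 0.        ]
```

```bash
python3 steer.py '-.04 -.011 .017 0 0 -.08; -.08 -.022 .035 0 0 -.16; -.12 -.034 .05 0 0 -.24; -.16 -.045 .07 0 0 -.32; -.2 -.056 .087 0 0 -.38' .075
python3 w.py '0.4248 0.3668 0.1 88.2;0.4248 0.3668 0.003 88.2'
```

```text
clock: 0.62
eef_pos: [0.3797, 0.4042, 0.1243]
tool_rot: [[-1.0, 0.027, 0.0], [0.027, 1.0, 0.0], [-0.0, 0.0, -1.0]]
ft_force: [0.1, -0.8, -0.4]
opening: 0.0749
gripper_force: 0.0
0.4248 0.3668 0.1 88.2 -> [-0.0461 -0.0361  0.0243] [0.0001 0.0001 0.0039] rows 1.5
0.4248 0.3668 0.003 88.2 -> [0.    0.    0.097] [0. 0. 0.] rows 2.3
t 0.6167 open 0.0749313573123672 F 0 j [ 0.69  0.3   1.68  0.    1.16 -0.85] yang 88.42
```

```bash
python3 steer.py '-.023 -.018 .012 0 0 .004; -.046 -.036 .024 0 0 .004; -.046 -.036 .024 0 0 .004; -.046 -.036 .024 0 0 .004;-.046 -.036 .024 0 0 .004' 
python3 w.py '0.4248 0.3668 0.003 88.2'
```

```text
clock: 1.03
eef_pos: [0.4235, 0.3683, 0.1012]
tool_rot: [[-0.999, 0.036, -0.001], [0.036, 0.999, 0.0], [0.001, 0.0, -1.0]]
ft_force: [-0.1, -0.0, -0.7]
opening: 0.0752
gripper_force: 0.0
0.4248 0.3668 0.003 88.2 -> [-0.0015 -0.0015  0.0982] [ 0.0005 -0.0006 -0.005 ] rows 2.4
t 1.0333 open 0.07519645355422444 F 0 j [ 0.59  0.33  1.7   0.    1.11 -0.94] yang 87.91
```

```bash
python3 steer.py '0 0 .035 0 0 0; 0 0 .07 0 0 0; 0 0 .088 0 0 0;0 0 .096 0 0 0;0 0 .096 0 0 0' 
python3 w.py '0.4248 0.3668 0.003 88.2'
```

```text
clock: 1.45
eef_pos: [0.4219, 0.3684, 0.0039]
tool_rot: [[-0.999, 0.034, -0.003], [0.034, 0.999, -0.001], [0.003, -0.001, -1.0]]
ft_force: [-0.6, -1.1, 0.8]
opening: 0.0748
gripper_force: 0.0
0.4248 0.3668 0.003 88.2 -> [-0.003  -0.0015  0.0009] [-0.0014 -0.0025 -0.0026] rows 0.1
t 1.45 open 0.07481866926675917 F 0 j [ 0.59  0.44  1.81  0.    0.89 -0.94] yang 88.05
```

```bash
python3 steer.py '-.003 -.001 0 0 0 0;-.003 -.001 0 0 0 0' && python3 steer.py '0 0 0 0 0 0;0 0 0 0 0 0;0 0 0 0 0 0;0 0 0 0 0 0;0 0 0 0 0 0' .03
python3 steer.py '0 0 -.03 0 0 0;0 0 -.07 0 0 0;0 0 -.1 0 0 0;0 0 -.12 0 0 0;0 0 -.12 0 0 0'
python3 w.py '.5188 .0657 .123 75.7'
```

```text
clock: 1.62
eef_pos: [0.4282, 0.3682, 0.0068]
tool_rot: [[-0.999, 0.035, 0.003], [0.035, 0.999, 0.002], [-0.003, 0.002, -1.0]]
ft_force: [0.2, -0.8, 0.5]
opening: 0.0748
gripper_force: 0.0
clock: 2.03
eef_pos: [0.4269, 0.3667, 0.0056]
tool_rot: [[-0.999, 0.036, 0.001], [0.036, 0.999, -0.0], [-0.001, 0.0, -1.0]]
ft_force: [0.2, -0.9, 3.2]
opening: 0.0496
gripper_force: 30.0
clock: 2.45
eef_pos: [0.4292, 0.3686, 0.1293]
tool_rot: [[-0.999, 0.036, 0.007], [0.036, 0.999, 0.005], [-0.007, 0.005, -1.0]]
ft_force: [1.4, 1.0, -3.0]
opening: 0.0495
gripper_force: 30.0
.5188 .0657 .123 75.7 -> [-0.1004 -0.2995  0.0054] [0.0061 0.0065 0.2137] rows 7.6Traceback (most recent call last):
  File "w.py", line 11, in <module>
    print("t",s["clock"],"open",s["opening"],"F",s["gripper_force"].round(1) if s["gripper_force"] else 0,"j",s["joints"].round(2),"yang",np.degrees(np.arctan2(s["tool_rot"][1,1],s["tool_rot"][0,1])).round(2))
                                                 ^^^^^^^^^^^^^^^^^^^^^^^^
AttributeError: 'float' object has no attribute 'round'
```

```bash
sed -i 's/s\["gripper_force"\].round(1) if s\["gripper_force"\] else 0/round(float(s["gripper_force"]),1)/' w.py
python3 steer.py '-.01 -.03 0 0 0 .03;-.023 -.07 0 0 0 .06;-.036 -.11 0 0 0 .1;-.05 -.15 0 0 0 .14;-.06 -.18 0 0 0 .18'
python3 w.py '.5207 .0652 .123 75.7'
```

```text
clock: 2.87
eef_pos: [0.4792, 0.1819, 0.1229]
tool_rot: [[-0.976, 0.216, -0.003], [0.216, 0.976, -0.002], [0.003, -0.002, -1.0]]
ft_force: [0.3, -0.3, -2.8]
opening: 0.0495
gripper_force: 30.0
.5207 .0652 .123 75.7 -> [-6.580e-02 -1.049e-01 -1.000e-04] [-0.0025 -0.0028  0.0317] rows 3.0
t 2.8667 open 0.04952028047943742 F 30.0 j [ 0.23  0.25  1.76 -0.    1.13 -1.12] yang 77.52
```

```bash

python3 steer.py '-.02 -.035 0 0 0 .01;-.045 -.07 0 0 0 .02;-.06 -.095 0 0 0 .03;-.066 -.105 0 0 0 .032;-.066 -.105 0 0 0 .032'
python3 steer.py '0 0 0 0 0 0;0 0 0 0 0 0;0 0 0 0 0 0'
python3 w.py '.5207 .0652 .123 75.7;.5207 .0652 .037 75.7'
```

```text
clock: 3.28
eef_pos: [0.522, 0.0654, 0.1231]
tool_rot: [[-0.968, 0.249, -0.003], [0.249, 0.968, -0.001], [0.003, -0.001, -1.0]]
ft_force: [0.5, 0.3, -2.3]
opening: 0.0494
gripper_force: 30.0
clock: 3.53
eef_pos: [0.5212, 0.0696, 0.1244]
tool_rot: [[-0.97, 0.244, -0.002], [0.244, 0.97, 0.001], [0.002, 0.0, -1.0]]
ft_force: [0.0, -0.3, -2.7]
opening: 0.0498
gripper_force: 30.0
.5207 .0652 .123 75.7 -> [-0.0006 -0.0044  0.0014] [ 0.0003 -0.0017  0.0034] rows 0.1
.5207 .0652 .037 75.7 -> [0.    0.    0.086] [0. 0. 0.] rows 2.1
t 3.5333 open 0.04978577312228377 F 30.0 j [-0.    0.26  1.74  0.    1.14 -1.33] yang 75.89
```

```bash

python3 steer.py '0 -.004 .02 0 0 .003;0 -.004 .045 0 0 .003;0 -.004 .065 0 0 .003;0 -.004 .076 0 0 .003;0 -.004 .076 0 0 .003'
python3 steer.py '0 0 0 0 0 0;0 0 0 0 0 0;0 0 0 0 0 0;0 0 0 0 0 0'
python3 w.py '.5207 .0652 .0356 75.7'
```

```text
clock: 3.95
eef_pos: [0.5184, 0.0657, 0.0466]
tool_rot: [[-0.969, 0.246, -0.006], [0.246, 0.969, 0.0], [0.006, -0.001, -1.0]]
ft_force: [-1.0, -0.3, -3.1]
opening: 0.0491
gripper_force: 30.0
clock: 4.28
eef_pos: [0.5221, 0.0645, 0.0502]
tool_rot: [[-0.969, 0.248, 0.002], [0.248, 0.969, 0.0], [-0.002, 0.001, -1.0]]
ft_force: [-0.3, 0.2, -2.6]
opening: 0.0497
gripper_force: 30.0
.5207 .0652 .0356 75.7 -> [0.0016 0.0003 0.0146] [ 0.0007  0.0023 -0.0008] rows 0.4
t 4.2833 open 0.04973839671616385 F 30.0 j [-0.01  0.34  1.84  0.    0.96 -1.33] yang 75.66
```

```bash

python3 steer.py '.001 0 .005 0 0 0;.001 0 .01 0 0 0;.001 0 .013 0 0 0;.001 0 .0145 0 0 0;.001 0 .0145 0 0 0'
python3 steer.py '0 0 0 0 0 0;0 0 0 0 0 0;0 0 0 0 0 0'
python3 w.py '.5207 .0652 .0356 75.7'
```

```text
clock: 4.7
eef_pos: [0.5199, 0.0645, 0.0355]
tool_rot: [[-0.969, 0.248, -0.001], [0.248, 0.969, 0.0], [0.001, 0.0, -1.0]]
ft_force: [-3.1, 0.5, 6.8]
opening: 0.0495
gripper_force: 30.0
clock: 4.95
eef_pos: [0.5199, 0.0645, 0.0355]
tool_rot: [[-0.969, 0.248, -0.0], [0.248, 0.969, 0.0], [0.0, 0.0, -1.0]]
ft_force: [-2.7, -1.0, 6.9]
opening: 0.0496
gripper_force: 30.0
.5207 .0652 .0356 75.7 -> [-0.0006  0.0009 -0.0001] [ 0.0001 -0.0004 -0.0014] rows 0.0
t 4.95 open 0.049610487594281424 F 30.0 j [-0.01  0.36  1.86  0.    0.93 -1.33] yang 75.62
```

```bash

python3 steer.py '0 0 0 0 0 0;0 0 0 0 0 0;0 0 -.01 0 0 0;0 0 -.04 0 0 0;0 0 -.08 0 0 0' .07
python3 steer.py '0 0 -.03 0 0 0;0 0 -.05 0 0 0;0 -.02 -.05 0 0 0;0 -.06 -.05 0 0 0;0 -.1 -.05 0 0 0' .032
python3 - <<'E'
from m import *
for n,bx in(("top",(292,198,340,206)),("side",(262,138,274,166))):
    p=cv2.imread(f"pics/{n}0.png");h=cv2.cvtColor(p,cv2.COLOR_BGR2HSV)
    m=cv2.inRange(h,(0,0,170),(180,60,255));f=np.zeros_like(m);f[bx[1]:bx[3],bx[0]:bx[2]]=m[bx[1]:bx[3],bx[0]:bx[2]]
    f=cv2.morphologyEx(f,cv2.MORPH_OPEN,np.ones((2,2)))
    v,u=np.nonzero(f);print(n,u.min(),u.max(),v.min(),v.max(),rect(n,f,.048))
    if n=="top":a=np.array([u.mean(),v.mean()])
    else:b=np.array([u.mean(),v.mean()])
print(cross(b,a))
E
python3 w.py '.551 -.257 .15 -4.2'
```

```text
clock: 5.37
eef_pos: [0.5179, 0.0644, 0.1133]
tool_rot: [[-0.969, 0.248, -0.007], [0.248, 0.969, 0.0], [0.007, -0.002, -1.0]]
ft_force: [0.5, 0.8, -0.4]
opening: 0.0699
gripper_force: 0.0
clock: 5.78
eef_pos: [0.4959, -0.0327, 0.1659]
tool_rot: [[-0.97, 0.245, 0.003], [0.245, 0.97, -0.0], [-0.003, 0.0, -1.0]]
ft_force: [-0.3, -0.2, 0.0]
opening: 0.0397
gripper_force: 0.0
top 300 335 199 203 (array([ 0.5455, -0.263 ]), np.float64(87.23), array([0.139 , 0.0133]), array([ 547.9, -262.7]))
side 263 270 142 162 (array([ 0.5485, -0.2535]), np.float64(88.02), array([0.1539, 0.0237]), array([ 551.2, -252.6]))
(array([ 0.54720732, -0.26434603,  0.04011952]), np.float64(0.0024156240282997704))
.551 -.257 .15 -4.2 -> [-0.1083 -0.204   0.0161] [0.0021 0.0021 1.3966] rows 11.2
t 5.7833 open 0.039723908016901475 F 0.0 j [-0.21  0.18  1.73  0.    1.22 -1.53] yang 75.82
```

```bash

python3 steer.py '-.02 -.035 0 0 0 .12;-.04 -.07 0 0 0 .24;-.06 -.11 0 0 0 .36;-.08 -.15 0 0 0 .48;-.1 -.19 0 0 0 .6' .032
python3 w.py '.548 -.258 .13 -4.2'
```

```text
clock: 6.2
eef_pos: [0.5435, -0.2344, 0.1654]
tool_rot: [[-0.655, 0.756, 0.001], [0.756, 0.655, -0.0], [-0.001, 0.001, -1.0]]
ft_force: [1.3, 0.4, -0.4]
opening: 0.032
gripper_force: 0.0
.548 -.258 .13 -4.2 -> [-0.0207 -0.012   0.0354] [1.000e-03 6.000e-04 7.871e-01] rows 6.3
t 6.2 open 0.03197208771066422 F 0.0 j [-0.52  0.32  1.53  0.    1.28 -1.24] yang 40.9
```

```bash

python3 steer.py '-.01 -.006 .02 0 0 .12;-.02 -.012 .035 0 0 .24;-.02 -.012 .035 0 0 .36;-.02 -.012 .035 0 0 .48;-.02 -.012 .035 0 0 .6'
python3 steer.py '0 0 0 0 0 .12;0 0 0 0 0 .187;0 0 0 0 0 .187;0 0 0 0 0 .187;0 0 0 0 0 .187'
python3 w.py '.548 -.258 .028 -4.2'
```

```text
clock: 6.62
eef_pos: [0.5473, -0.2558, 0.1294]
tool_rot: [[-0.113, 0.994, -0.0], [0.994, 0.113, 0.0], [0.0, -0.0, -1.0]]
ft_force: [0.0, -0.1, 1.4]
opening: 0.032
gripper_force: 0.0
clock: 7.03
eef_pos: [0.5475, -0.2553, 0.1299]
tool_rot: [[0.065, 0.998, 0.0], [0.998, -0.065, -0.0], [-0.0, 0.0, -1.0]]
ft_force: [0.3, -0.1, -0.2]
opening: 0.032
gripper_force: 0.0
.548 -.258 .028 -4.2 -> [-0.0027  0.0006  0.1019] [0.0004 0.0001 0.0079] rows 2.4
t 7.0333 open 0.032019018494707174 F 0.0 j [-0.55  0.37  1.56  0.    1.21 -0.49] yang -3.75
```

```bash

python3 steer.py '0 0 .03 0 0 .008;0 0 .05 0 0 .008;0 0 .07 0 0 .008;0 0 .07 0 0 .008'
python3 steer.py '0 0 .01 0 0 0;0 0 .02 0 0 0;0 0 .03 0 0 0;0 0 .031 0 0 0;0 0 .031 0 0 0'
python3 steer.py '0 0 0 0 0 0;0 0 0 0 0 0;0 0 0 0 0 0;0 0 0 0 0 0' .005
python3 w.py '.548 -.258 .028 -4.2'
```

```text
clock: 7.37
eef_pos: [0.5447, -0.2536, 0.0558]
tool_rot: [[0.074, 0.997, -0.007], [0.997, -0.074, 0.004], [0.004, -0.007, -1.0]]
ft_force: [-0.4, 0.1, -0.4]
opening: 0.032
gripper_force: 0.0
clock: 7.78
eef_pos: [0.5471, -0.2551, 0.028]
tool_rot: [[0.075, 0.997, -0.001], [0.997, -0.075, 0.001], [0.001, -0.001, -1.0]]
ft_force: [0.1, -0.1, -0.1]
opening: 0.0319
gripper_force: 0.0
clock: 8.12
eef_pos: [0.5481, -0.2555, 0.0292]
tool_rot: [[0.075, 0.997, 0.002], [0.997, -0.075, -0.001], [-0.001, 0.002, -1.0]]
ft_force: [1.0, -0.5, 0.2]
opening: 0.0113
gripper_force: 30.0
.548 -.258 .028 -4.2 -> [-0.0025  0.      0.0012] [ 0.0018  0.0006 -0.0017] rows 0.1
t 8.1167 open 0.011277593168782594 F 30.0 j [-0.55  0.46  1.69  0.    0.99 -0.48] yang -4.29
```

```bash

python3 steer.py '0 -.02 0 0 0 0;0 -.045 0 0 0 0;0 -.07 0 0 0 0;0 -.095 0 0 0 0;0 -.115 0 0 0 0'
python3 steer.py '0 -.02 0 0 0 0;0 -.037 0 0 0 0;0 -.042 0 0 0 0;0 -.042 0 0 0 0;0 -.042 0 0 0 0'
python3 w.py '.548 -.258 .028 -4.2'
```

```text
clock: 8.53
eef_pos: [0.4327, -0.2484, 0.0292]
tool_rot: [[0.074, 0.997, 0.003], [0.997, -0.074, -0.004], [-0.004, 0.003, -1.0]]
ft_force: [2.7, -4.6, -3.7]
opening: 0.0111
gripper_force: 30.0
clock: 8.95
eef_pos: [0.3905, -0.2457, 0.0291]
tool_rot: [[0.074, 0.997, 0.001], [0.997, -0.074, -0.004], [-0.004, 0.001, -1.0]]
ft_force: [-2.3, -4.3, -1.2]
opening: 0.011
gripper_force: 30.0
.548 -.258 .028 -4.2 -> [-0.0006  0.158   0.0013] [ 0.0008  0.0042 -0.0006] rows 3.8
t 8.95 open 0.010993124652601483 F 30.0 j [-0.71  0.28  2.   -0.    0.85 -0.63] yang -4.24
```

```bash

python3 steer.py '0 0 0 0 0 0;0 0 0 0 0 0;0 0 -.03 0 0 0;0 0 -.07 0 0 0;0 0 -.11 0 0 0' .032
python3 steer.py '.02 0 -.04 0 0 0;.06 0 -.06 0 0 0;.1 0 -.06 0 0 0;.14 0 -.06 0 0 0;.18 0 -.06 0 0 0'
python3 steer.py '.04 0 0 0 0 0;.08 -.01 0 0 0 0;.12 -.02 0 0 0 0;.16 -.03 0 0 0 0;.2 -.04 0 0 0 0'
python3 steer.py '.04 0 0 0 0 0;.08 0 0 0 0 0;.12 0 0 0 0 0;.14 0 0 0 0 0;.14 0 0 0 0 0'
python3 - <<'E'
from m import *
for n in("top","side"):
    p,d=bot.capture(n);cv2.imwrite(f"pics/{n}1.png",p);np.save(f"{n}1.npy",d)
t=cv2.imread('pics/top1.png');s=cv2.imread('pics/side1.png')
a=cv2.resize(t[150:290,190:380],None,fx=4,fy=4,interpolation=2);cv2.imwrite('pics/c3.png',a)
b=cv2.resize(s[110:310,190:370],None,fx=3,fy=3,interpolation=2);cv2.imwrite('pics/c4.png',b)
E
```

```text
clock: 9.37
eef_pos: [0.39, -0.2422, 0.1391]
tool_rot: [[0.075, 0.997, -0.002], [0.997, -0.075, 0.003], [0.003, -0.003, -1.0]]
ft_force: [0.7, -0.5, 0.4]
opening: 0.0318
gripper_force: 0.0
clock: 9.78
eef_pos: [0.4043, -0.0621, 0.1995]
tool_rot: [[0.076, 0.997, 0.002], [0.997, -0.076, 0.0], [0.0, 0.002, -1.0]]
ft_force: [0.6, -0.9, 0.3]
opening: 0.032
gripper_force: 0.0
clock: 10.2
eef_pos: [0.3783, 0.1406, 0.1988]
tool_rot: [[0.075, 0.997, 0.0], [0.997, -0.075, 0.001], [0.001, 0.0, -1.0]]
ft_force: [0.6, -0.3, -0.0]
opening: 0.0319
gripper_force: 0.0
clock: 10.62
eef_pos: [0.3897, 0.2824, 0.1984]
tool_rot: [[0.07, 0.998, -0.0], [0.998, -0.07, 0.003], [0.003, -0.0, -1.0]]
ft_force: [-0.6, -0.1, -0.5]
opening: 0.0317
gripper_force: 0.0
```

View pics/c3.png

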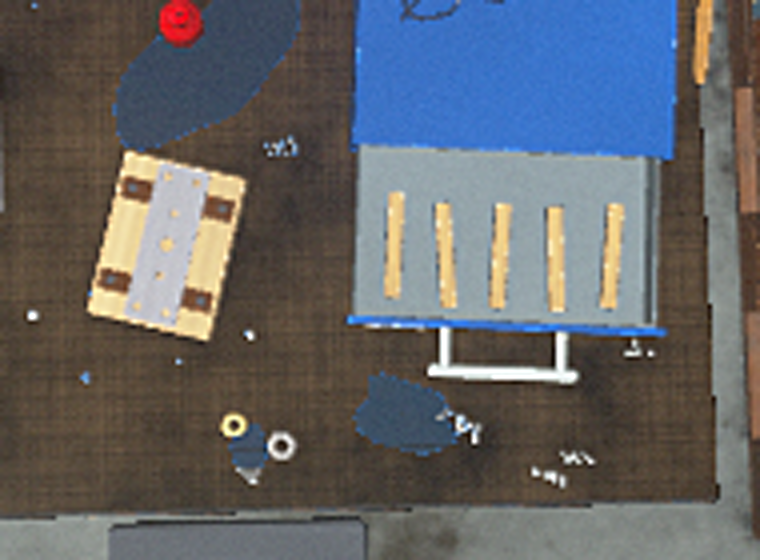

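View pics/c4.png

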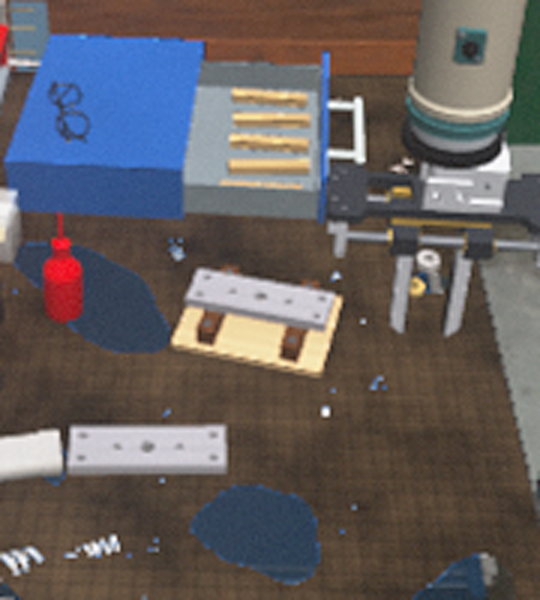

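```bash
python3 - <<'E'
from m import *
t=cv2.imread('pics/top1.png');s=cv2.imread('pics/side1.png');dt=np.load("top1.npy");ct=cloud("top",dt)
h=cv2.cvtColor(t,cv2.COLOR_BGR2HSV);w=cv2.inRange(h,(8,60,130),(35,200,255));w[:, :278]=0;w[:192]=0;w[232:]=0;w[:,350:]=0
hs=cv2.cvtColor(s,cv2.COLOR_BGR2HSV);ws=cv2.inRange(hs,(8,60,130),(35,200,255));ws[:137]=0;ws[175:]=0;ws[:,:260]=0;ws[:,294:]=0
S=[]
for n,m in(("side",ws),("top",w)):
    k,l,st,ce=cv2.connectedComponentsWithStats(m)
    for i in range(1,k):
        if st[i,4]>25:print(n,ce[i].round(1),st[i,4],*rect(n,(l==i)*255,.028),np.median(ct[l==i][:,2]).round(4) if n=="top" else "")
g=cv2.inRange(h,(0,0,120),(180,60,255));f=big(g,(215,185,252,238));f=cv2.morphologyEx(f,cv2.MORPH_OPEN,np.ones((5,5)))
print("plate",rect("top",f,.042),np.median(ct[f>0][:,2]))
gs=cv2.inRange(hs,(0,0,130),(180,45,255));g=big(gs,(248,195,306,224));print("plate side",rect("side",g,.042))
g=big(gs,(211,248,268,276));print("P1 side",rect("side",g,.012));
E
```

```text
side [279.4 142. ] 104 [ 0.4996 -0.3538] 172.33 [0.0973 0.0328] [ 500.2 -353.1] 
side [280.3 149.6] 107 [ 0.4973 -0.2986] 179.11 [0.0976 0.0307] [ 498.6 -298.4] 
side [279.6 157.2] 120 [ 0.5009 -0.2463] 173.96 [0.0977 0.0314] [ 501.7 -246. ] 
side [279.1 165. ] 132 [ 0.5037 -0.1949] 2.07 [0.0979 0.0311] [ 503.7 -194.8] 
side [276.4 171.1] 36 [ 0.5143 -0.1561] 175.96 [0.1039 0.0088] [ 512.2 -156.5] 
top [288.1 210.6] 96 [ 0.5146 -0.1518] 175.14 [0.1009 0.0142] [ 515.1 -152. ] 0.029
top [301.  213.5] 100 [ 0.5026 -0.2011] 1.5 [0.1008 0.0149] [ 502.8 -201. ] 0.028
top [314.5 213.5] 98 [ 0.5017 -0.2529] 173.26 [0.1006 0.0145] [ 501.7 -252.9] 0.0291
top [342.5 213.5] 102 [ 0.4996 -0.3602] 172.62 [0.1006 0.0151] [ 499.5 -360. ] 0.0271
top [328.5 214.5] 104 [ 0.4967 -0.3063] 177.81 [0.0998 0.0149] [ 496.8 -306.3] 0.0289
plate (array([0.5188, 0.0646]), np.float64(165.8), array([0.1487, 0.0505]), array([518.4,  64.3])) 0.04228951690452232
plate side (array([0.5178, 0.0674]), np.float64(164.85), array([0.1512, 0.0624]), array([519.8,  66.9]))
P1 side (array([0.6278, 0.2554]), np.float64(1.84), array([0.1516, 0.0596]), array([627.6, 255.3]))
```

```bash
python3 w.py '.5026 -.2011 .15 -88.5'
```

```text
.5026 -.2011 .15 -88.5 -> [-0.4699  0.148   0.0485] [-1.000e-04  1.700e-03  1.472e+00] rows 11.9
t 10.7167 open 0.03203217177838927 F 0.0 j [ 0.48  0.14  1.71 -0.    1.3   0.55] yang -4.16
```

```bash

python3 steer.py '-.04 .012 0 0 0 .12;-.08 .025 0 0 0 .24;-.12 .037 0 0 0 .36;-.16 .05 0 0 0 .48;-.2 .062 0 0 0 .6' .03
python3 w.py '.5026 -.2011 .15 -88.5'
```

```text
clock: 11.13
eef_pos: [0.4355, 0.072, 0.1988]
tool_rot: [[0.63, 0.776, -0.0], [0.776, -0.63, -0.0], [-0.0, 0.0, -1.0]]
ft_force: [0.7, 0.5, 0.1]
opening: 0.03
gripper_force: 0.0
.5026 -.2011 .15 -88.5 -> [-0.1697  0.2242  0.0489] [3.000e-04 2.000e-04 8.625e-01] rows 6.9
t 11.1333 open 0.029993567826043937 F 0.0 j [ 0.01  0.08  1.78 -0.    1.29  0.69] yang -39.08
```

```bash

python3 steer.py '-.02 .03 0 0 0 .12;-.045 .06 0 0 0 .24;-.07 .09 0 0 0 .36;-.1 .13 0 0 0 .48;-.12 .16 .02 0 0 .6'
python3 w.py '.5026 -.2011 .15 -88.5'
```

```text
clock: 11.55
eef_pos: [0.4852, -0.1169, 0.1843]
tool_rot: [[0.959, 0.283, 0.006], [0.283, -0.959, -0.003], [0.005, 0.004, -1.0]]
ft_force: [1.2, -0.0, 0.3]
opening: 0.0301
gripper_force: 0.0
.5026 -.2011 .15 -88.5 -> [-0.0073  0.0855  0.0347] [ 0.0038 -0.0054  0.2608] rows 2.2
t 11.55 open 0.030050637423014646 F 0.0 j [-0.38  0.17  1.7  -0.    1.26  0.91] yang -73.56
```

```bash

python3 steer.py '0 .03 .01 0 0 .1;-.005 .06 .02 0 0 .2;-.007 .08 .034 0 0 .26;-.007 .085 .034 0 0 .26;-.007 .085 .034 0 0 .26'
python3 steer.py '0 0 0 0 0 0;0 0 0 0 0 0;0 0 0 0 0 0'
python3 w.py '.5026 -.2011 .05 -88.5'
```

```text
clock: 11.97
eef_pos: [0.5011, -0.1977, 0.1468]
tool_rot: [[0.999, 0.033, -0.002], [0.033, -0.999, 0.001], [-0.002, -0.001, -1.0]]
ft_force: [0.0, 0.6, 0.2]
opening: 0.0297
gripper_force: 0.0
clock: 12.22
eef_pos: [0.5025, -0.1949, 0.1484]
tool_rot: [[0.999, 0.037, 0.001], [0.037, -0.999, -0.0], [0.001, 0.0, -1.0]]
ft_force: [-0.2, 0.3, -0.6]
opening: 0.0299
gripper_force: 0.0
.5026 -.2011 .05 -88.5 -> [-0.0003  0.0062  0.0984] [ 0.0002 -0.0011  0.0111] rows 2.4
t 12.2167 open 0.029869357233663046 F 0.0 j [-0.5   0.26  1.67  0.    1.21  1.03] yang -87.86
```

```bash

python3 steer.py '0 .006 .03 0 0 .01;0 .006 .065 0 0 .01;0 .006 .09 0 0 .01;0 .006 .098 0 0 .01;0 .006 .098 0 0 .01'
python3 steer.py '0 0 0 0 0 0;0 0 0 0 0 0;0 0 0 0 0 0;0 0 0 0 0 0'
python3 w.py '.5026 -.2011 .018 -88.5'
```

```text
clock: 12.63
eef_pos: [0.5015, -0.2002, 0.048]
tool_rot: [[1.0, 0.027, -0.004], [0.027, -1.0, 0.002], [-0.004, -0.002, -1.0]]
ft_force: [0.2, 0.5, 1.0]
opening: 0.03
gripper_force: 0.0
clock: 12.97
eef_pos: [0.504, -0.2023, 0.051]
tool_rot: [[1.0, 0.026, 0.003], [0.026, -1.0, -0.001], [0.003, 0.001, -1.0]]
ft_force: [0.2, -0.5, -0.1]
opening: 0.0301
gripper_force: 0.0
.5026 -.2011 .018 -88.5 -> [-0.0014 -0.0013  0.0329] [ 0.0015 -0.0027 -0.0001] rows 0.8
t 12.9667 open 0.030127556157417565 F 0.0 j [-0.51  0.36  1.8   0.    0.98  1.03] yang -88.51
```

```bash

python3 steer.py '0 0 .01 0 0 0;0 -.001 .018 0 0 0;0 -.001 .025 0 0 0;0 -.001 .03 0 0 0;0 -.001 .032 0 0 0'
python3 steer.py '0 0 0 0 0 0;0 0 0 0 0 0;0 0 0 0 0 0'
python3 steer.py '0 0 0 0 0 0;0 0 0 0 0 0;0 0 0 0 0 0;0 0 0 0 0 0' 0.005
python3 w.py '.5026 -.2011 .018 -88.5'
```

```text
clock: 13.38
eef_pos: [0.5019, -0.2004, 0.0159]
tool_rot: [[1.0, 0.026, -0.002], [0.026, -1.0, 0.001], [-0.002, -0.001, -1.0]]
ft_force: [0.2, -0.3, -0.1]
opening: 0.0297
gripper_force: 0.0
clock: 13.63
eef_pos: [0.5031, -0.201, 0.0175]
tool_rot: [[1.0, 0.026, 0.0], [0.026, -1.0, -0.0], [0.0, 0.0, -1.0]]
ft_force: [0.1, 0.4, 0.3]
opening: 0.0296
gripper_force: 0.0
clock: 13.97
eef_pos: [0.503, -0.201, 0.0177]
tool_rot: [[1.0, 0.026, 0.001], [0.026, -1.0, -0.0], [0.001, 0.0, -1.0]]
ft_force: [0.1, 0.4, 0.9]
opening: 0.013
gripper_force: 30.0
.5026 -.2011 .018 -88.5 -> [-0.0004  0.0001 -0.0003] [ 0.0002 -0.0005 -0.0004] rows 0.0
t 13.9667 open 0.013003896943684186 F 30.0 j [-0.51  0.4   1.84  0.    0.9   1.04] yang -88.52
```

```bash

python3 steer.py '0 0 -.02 0 0 0;0 0 -.06 0 0 0;0 0 -.1 0 0 0;0 0 -.13 0 0 0;0 0 -.13 0 0 0'
python3 w.py '.5626 .0546 .12 -14.3'
```

```text
clock: 14.38
eef_pos: [0.5069, -0.203, 0.1542]
tool_rot: [[1.0, 0.026, 0.012], [0.026, -1.0, -0.006], [0.012, 0.007, -1.0]]
ft_force: [0.4, -0.9, 0.7]
opening: 0.0138
gripper_force: 30.0
.5626 .0546 .12 -14.3 -> [ 0.0619 -0.2563  0.0332] [ 0.0133 -0.0056 -1.2953] rows 10.4
t 14.3833 open 0.01378233710480712 F 30.0 j [-0.51  0.26  1.66  0.    1.21  1.04] yang -88.52
```

```bash

python3 steer.py '.01 -.03 0 0 0 -.12;.02 -.06 0 0 0 -.24;.03 -.1 0 0 0 -.36;.035 -.14 0 0 0 -.48;.045 -.17 0 0 0 -.6'
python3 w.py '.5626 .0546 .12 -14.3'
```

```text
clock: 14.8
eef_pos: [0.542, -0.027, 0.1467]
tool_rot: [[0.807, 0.591, -0.002], [0.591, -0.807, 0.001], [-0.001, -0.002, -1.0]]
ft_force: [0.2, -0.2, 0.5]
opening: 0.0136
gripper_force: 30.0
.5626 .0546 .12 -14.3 -> [ 0.0648 -0.0536  0.0268] [-0.0026  0.     -0.6892] rows 5.5
t 14.8 open 0.013642895350673487 F 30.0 j [-0.18  0.27  1.67  0.    1.21  0.76] yang -53.79
```

```bash

python3 steer.py '.015 -.01 0 0 0 -.12;.03 -.025 .01 0 0 -.24;.045 -.035 .02 0 0 -.36;.06 -.05 .027 0 0 -.48;.065 -.054 .027 0 0 -.6'
python3 steer.py '0 0 0 0 0 -.09;0 0 0 0 0 -.09;0 0 0 0 0 -.09;0 0 0 0 0 -.09'
python3 w.py '.5626 .0546 .06 -14.3'
```

```text
clock: 15.22
eef_pos: [0.5631, 0.0548, 0.118]
tool_rot: [[0.331, 0.944, -0.004], [0.944, -0.331, 0.002], [0.0, -0.004, -1.0]]
ft_force: [-0.9, 0.1, -0.3]
opening: 0.0137
gripper_force: 30.0
clock: 15.55
eef_pos: [0.5643, 0.0518, 0.1202]
tool_rot: [[0.254, 0.967, -0.0], [0.967, -0.254, -0.0], [-0.0, -0.0, -1.0]]
ft_force: [-0.1, 0.6, -0.4]
opening: 0.0136
gripper_force: 30.0
.5626 .0546 .06 -14.3 -> [ 0.0023 -0.0023  0.0602] [-0.0004  0.0001 -0.0077] rows 1.4
t 15.55 open 0.013594842139910955 F 30.0 j [-0.03  0.32  1.66 -0.    1.16  0.23] yang -14.74
```

```bash

python3 steer.py '.001 -.001 .02 0 0 -.008;.002 -.002 .045 0 0 -.008;.002 -.002 .06 0 0 -.008;.002 -.002 .06 0 0 -.008;.002 -.002 .06 0 0 -.008'
python3 steer.py '0 0 0 0 0 0;0 0 0 0 0 0;0 0 0 0 0 0;0 0 0 0 0 0'
python3 w.py '.5626 .0546 .0457 -14.3'
```

```text
clock: 15.97
eef_pos: [0.5626, 0.0541, 0.06]
tool_rot: [[0.246, 0.969, -0.002], [0.969, -0.246, 0.0], [-0.0, -0.002, -1.0]]
ft_force: [0.7, 0.2, 0.5]
opening: 0.0135
gripper_force: 30.0
clock: 16.3
eef_pos: [0.5638, 0.0545, 0.0614]
tool_rot: [[0.245, 0.97, 0.002], [0.97, -0.245, 0.0], [0.001, 0.002, -1.0]]
ft_force: [-0.2, 0.0, -0.2]
opening: 0.014
gripper_force: 30.0
.5626 .0546 .0457 -14.3 -> [-0.0002 -0.0012  0.0157] [ 0.0019 -0.0005  0.0023] rows 0.4
t 16.3 open 0.014026198516574623 F 30.0 j [-0.03  0.38  1.74  0.    1.02  0.22] yang -14.17
```

```bash

python3 steer.py '0 -.001 .005 0 0 0;0 -.001 .01 0 0 0;0 -.001 .013 0 0 0;0 -.001 .015 0 0 0;0 -.001 .0155 0 0 0'
python3 steer.py '0 0 0 0 0 0;0 0 0 0 0 0;0 0 0 0 0 0'
python3 w.py '.5626 .0546 .0457 -14.3'
```

```text
clock: 16.72
eef_pos: [0.5615, 0.0548, 0.0457]
tool_rot: [[0.244, 0.97, -0.001], [0.97, -0.244, 0.0], [-0.0, -0.001, -1.0]]
ft_force: [-3.2, 0.2, 11.9]
opening: 0.0134
gripper_force: 30.0
clock: 16.97
eef_pos: [0.5615, 0.0548, 0.0457]
tool_rot: [[0.244, 0.97, -0.001], [0.97, -0.244, 0.0], [-0.0, -0.001, -1.0]]
ft_force: [-2.1, -0.0, 6.9]
opening: 0.0137
gripper_force: 30.0
.5626 .0546 .0457 -14.3 -> [ 0.0001  0.0011 -0.    ] [-0.0009  0.0002  0.0027] rows 0.0
t 16.9667 open 0.013668368213325418 F 30.0 j [-0.03  0.39  1.76  0.    0.99  0.22] yang -14.15
```

```bash

python3 steer.py '0 0 0 0 0 0;0 0 0 0 0 0;0 0 -.02 0 0 0;0 0 -.06 0 0 0;0 0 -.1 0 0 0' .03
python3 w.py '.5146 -.1518 .15 -94.9'
```

```text
clock: 17.38
eef_pos: [0.5606, 0.0548, 0.1441]
tool_rot: [[0.245, 0.97, -0.005], [0.97, -0.245, 0.0], [-0.001, -0.005, -1.0]]
ft_force: [1.2, 0.3, 0.5]
opening: 0.03
gripper_force: 0.0
.5146 -.1518 .15 -94.9 -> [-0.2115  0.0059 -0.0057] [-0.0033  0.0042  1.4092] rows 11.3
t 17.3833 open 0.029986449308631837 F 0.0 j [-0.03  0.3   1.63  0.    1.22  0.22] yang -14.16
```

```bash

python3 steer.py '-.03 0 -.01 0 0 .12;-.06 0 -.01 0 0 .24;-.1 0 -.01 0 0 .36;-.13 .003 -.01 0 0 .48;-.16 .005 -.01 0 0 .6'
python3 w.py '.5146 -.1518 .15 -94.9'
```

```text
clock: 17.8
eef_pos: [0.5274, -0.1031, 0.1548]
tool_rot: [[0.753, 0.658, 0.0], [0.658, -0.753, -0.0], [0.0, 0.0, -1.0]]
ft_force: [0.1, -0.2, 1.3]
opening: 0.03
gripper_force: 0.0
.5146 -.1518 .15 -94.9 -> [-0.0417  0.0283  0.0048] [ 2.000e-04 -2.000e-04  8.034e-01] rows 6.4
t 17.8 open 0.03004570476624282 F 0.0 j [-0.32  0.25  1.67 -0.    1.22  0.53] yang -48.87
```

```bash

python3 steer.py '-.01 .007 0 0 0 .12;-.02 .014 0 0 0 .24;-.03 .02 0 0 0 .36;-.04 .026 .005 0 0 .48;-.042 .028 .005 0 0 .6'
python3 steer.py '0 0 0 0 0 .12;0 0 0 0 0 .2;0 0 0 0 0 .203;0 0 0 0 0 .203;0 0 0 0 0 .203'
python3 w.py '.5146 -.1518 .05 -94.9'
```

```text
clock: 18.22
eef_pos: [0.5139, -0.1519, 0.1488]
tool_rot: [[0.993, 0.116, -0.002], [0.116, -0.993, -0.0], [-0.002, -0.0, -1.0]]
ft_force: [-0.7, 0.4, -0.4]
opening: 0.0299
gripper_force: 0.0
clock: 18.63
eef_pos: [0.5149, -0.1503, 0.1497]
tool_rot: [[0.997, -0.077, -0.0], [-0.077, -0.997, 0.0], [-0.0, -0.0, -1.0]]
ft_force: [-1.1, -0.4, -0.9]
opening: 0.0299
gripper_force: 0.0
.5146 -.1518 .05 -94.9 -> [-0.0002  0.0015  0.0997] [-0.0002  0.0002  0.0082] rows 2.4
t 18.6333 open 0.02988828611909796 F 0.0 j [-0.41  0.26  1.68  0.    1.21  1.23] yang -94.43
```

```bash

python3 steer.py '0 .001 .03 0 0 .008;0 .001 .065 0 0 .008;0 .001 .09 0 0 .008;0 .001 .1 0 0 .008;0 .001 .1 0 0 .008'
python3 steer.py '0 0 0 0 0 0;0 0 0 0 0 0;0 0 0 0 0 0;0 0 0 0 0 0'
python3 w.py '.5146 -.1518 .018 -94.9'
```

```text
clock: 19.05
eef_pos: [0.513, -0.1505, 0.0476]
tool_rot: [[0.996, -0.086, -0.005], [-0.086, -0.996, 0.002], [-0.005, -0.002, -1.0]]
ft_force: [0.6, -0.2, 0.7]
opening: 0.0302
gripper_force: 0.0
clock: 19.38
eef_pos: [0.516, -0.1519, 0.0514]
tool_rot: [[0.996, -0.087, 0.003], [-0.087, -0.996, -0.001], [0.003, 0.001, -1.0]]
ft_force: [0.3, 0.1, -0.3]
opening: 0.03
gripper_force: 0.0
.5146 -.1518 .018 -94.9 -> [-0.0015  0.      0.0334] [ 0.0009 -0.003  -0.0015] rows 0.8
t 19.3833 open 0.029992490262996753 F 0.0 j [-0.42  0.35  1.81  0.    0.97  1.24] yang -94.98
```

```bash

python3 steer.py '0 0 .01 0 0 0;0 0 .018 0 0 0;0 0 .025 0 0 0;0 0 .03 0 0 0;0 0 .032 0 0 0'
python3 steer.py '0 0 0 0 0 0;0 0 0 0 0 0;0 0 0 0 0 0'
python3 steer.py '0 0 0 0 0 0;0 0 0 0 0 0;0 0 0 0 0 0;0 0 0 0 0 0' 0.005
python3 w.py '.5146 -.1518 .018 -94.9'
python3 steer.py '0 0 -.02 0 0 0;0 0 -.06 0 0 0;0 0 -.1 0 0 0;0 0 -.13 0 0 0;0 0 -.13 0 0 0'
python3 w.py '.4752 .0768 .12 -14.3'
```

```text
clock: 19.8
eef_pos: [0.5139, -0.151, 0.0165]
tool_rot: [[0.996, -0.087, -0.002], [-0.087, -0.996, 0.001], [-0.002, -0.001, -1.0]]
ft_force: [-0.3, 0.6, 0.5]
opening: 0.0299
gripper_force: 0.0
clock: 20.05
eef_pos: [0.5151, -0.1515, 0.018]
tool_rot: [[0.996, -0.087, 0.0], [-0.087, -0.996, -0.0], [0.0, 0.0, -1.0]]
ft_force: [0.0, 0.2, -0.4]
opening: 0.03
gripper_force: 0.0
clock: 20.38
eef_pos: [0.515, -0.1515, 0.0182]
tool_rot: [[0.996, -0.087, 0.001], [-0.087, -0.996, -0.0], [0.001, 0.0, -1.0]]
ft_force: [-1.1, 0.8, 0.6]
opening: 0.0138
gripper_force: 30.0
.5146 -.1518 .018 -94.9 -> [-0.0004  0.0003  0.0002] [ 0.0001 -0.0006 -0.0017] rows 0.0
t 20.3833 open 0.01375264485044419 F 30.0 j [-0.42  0.39  1.85  0.    0.9   1.24] yang -95.0
clock: 20.8
eef_pos: [0.5191, -0.1532, 0.1547]
tool_rot: [[0.996, -0.087, 0.012], [-0.087, -0.996, -0.005], [0.013, 0.004, -1.0]]
ft_force: [0.4, -0.6, -0.8]
opening: 0.0137
gripper_force: 30.0
.4752 .0768 .12 -14.3 -> [-0.0641 -0.2254  0.0329] [ 0.0124 -0.0077 -1.4083] rows 11.3
t 20.8 open 0.013727042341839591 F 30.0 j [-0.42  0.25  1.67  0.    1.21  1.24] yang -94.99
```

```bash

python3 steer.py '-.008 -.03 0 0 0 -.12;-.017 -.06 0 0 0 -.24;-.025 -.095 0 0 0 -.36;-.035 -.125 0 0 0 -.48;-.045 -.155 0 0 0 -.6'
python3 w.py '.4752 .0768 .12 -14.3'
```

```text
clock: 21.22
eef_pos: [0.4826, 0.0083, 0.1473]
tool_rot: [[0.869, 0.495, -0.001], [0.495, -0.869, 0.0], [-0.0, -0.001, -1.0]]
ft_force: [0.0, 0.2, 0.1]
opening: 0.0135
gripper_force: 30.0
.4752 .0768 .12 -14.3 -> [ 0.0275 -0.0631  0.0273] [-8.000e-04  2.000e-04 -8.029e-01] rows 6.4
t 21.2167 open 0.013507401042403978 F 30.0 j [-0.13  0.18  1.79  0.    1.17  0.93] yang -60.3
```

```bash

python3 steer.py '.007 -.015 0 0 0 -.12;.014 -.03 0 0 0 -.24;.02 -.045 .01 0 0 -.36;.025 -.058 .02 0 0 -.48;.027 -.063 .027 0 0 -.6'
python3 steer.py '0 0 0 0 0 -.12;0 0 0 0 0 -.2;0 0 0 0 0 -.203;0 0 0 0 0 -.203;0 0 0 0 0 -.203'
python3 w.py '.4752 .0768 .06 -14.3'
```

```text
clock: 21.63
eef_pos: [0.4748, 0.0768, 0.1197]
tool_rot: [[0.436, 0.9, -0.002], [0.9, -0.436, 0.001], [0.0, -0.002, -1.0]]
ft_force: [-0.6, -0.1, -0.7]
opening: 0.0136
gripper_force: 30.0
clock: 22.05
eef_pos: [0.476, 0.075, 0.1207]
tool_rot: [[0.254, 0.967, -0.0], [0.967, -0.254, 0.0], [-0.0, -0.0, -1.0]]
ft_force: [0.6, -1.3, -0.1]
opening: 0.0137
gripper_force: 30.0
.4752 .0768 .06 -14.3 -> [ 0.0015 -0.0012  0.0607] [-0.0003  0.     -0.0072] rows 1.5
t 22.05 open 0.013656882023360028 F 30.0 j [0.01 0.2  1.83 0.   1.11 0.27] yang -14.72
```

```bash

python3 steer.py '.001 -.001 .02 0 0 -.007;.001 -.001 .045 0 0 -.007;.001 -.001 .06 0 0 -.007;.001 -.001 .06 0 0 -.007;.001 -.001 .06 0 0 -.007'
python3 steer.py '0 0 0 0 0 0;0 0 0 0 0 0;0 0 0 0 0 0;0 0 0 0 0 0'
python3 w.py '.4752 .0768 .0459 -14.3'
```

```text
clock: 22.47
eef_pos: [0.4749, 0.0761, 0.0605]
tool_rot: [[0.247, 0.969, -0.002], [0.969, -0.247, 0.0], [-0.0, -0.002, -1.0]]
ft_force: [-0.1, -0.4, 0.2]
opening: 0.0134
gripper_force: 30.0
clock: 22.8
eef_pos: [0.4761, 0.0763, 0.0618]
tool_rot: [[0.246, 0.969, 0.002], [0.969, -0.246, 0.0], [0.001, 0.002, -1.0]]
ft_force: [0.1, -0.4, -0.1]
opening: 0.0139
gripper_force: 30.0
.4752 .0768 .0459 -14.3 -> [ 0.0003 -0.001   0.0159] [ 0.0018 -0.0006  0.0014] rows 0.4
t 22.8 open 0.013945514729347493 F 30.0 j [0.01 0.27 1.92 0.   0.96 0.26] yang -14.22
```

```bash

python3 steer.py '0 -.001 .005 0 0 0;0 -.001 .01 0 0 0;0 -.001 .013 0 0 0;0 -.001 .015 0 0 0;0 -.001 .0157 0 0 0'
python3 steer.py '0 0 0 0 0 0;0 0 0 0 0 0;0 0 0 0 0 0'
python3 steer.py '0 0 0 0 0 0;0 0 0 0 0 0;0 0 -.02 0 0 0;0 0 -.06 0 0 0;0 0 -.1 0 0 0' .03
python3 w.py '.6271 .2525 .15 -88'
```

```text
clock: 23.22
eef_pos: [0.4739, 0.0765, 0.0461]
tool_rot: [[0.245, 0.969, -0.001], [0.969, -0.245, -0.0], [-0.0, -0.001, -1.0]]
ft_force: [-5.6, 0.5, 17.5]
opening: 0.0134
gripper_force: 30.0
clock: 23.47
eef_pos: [0.4738, 0.0766, 0.0461]
tool_rot: [[0.245, 0.969, -0.001], [0.969, -0.245, 0.0], [-0.0, -0.001, -1.0]]
ft_force: [-3.6, 0.9, 11.3]
opening: 0.0135
gripper_force: 30.0
clock: 23.88
eef_pos: [0.4728, 0.0765, 0.1447]
tool_rot: [[0.245, 0.969, -0.005], [0.969, -0.245, -0.0], [-0.001, -0.005, -1.0]]
ft_force: [1.2, 0.3, 0.4]
opening: 0.0302
gripper_force: 0.0
.6271 .2525 .15 -88 -> [ 0.2085  0.1063 -0.0061] [-0.0033  0.0041  1.2879] rows 10.3
t 23.8833 open 0.030163555123311165 F 0.0 j [0.01 0.18 1.8  0.   1.17 0.26] yang -14.21
```

```bash

python3 steer.py '.03 .015 -.02 0 0 .12;.06 .03 -.02 0 0 .24;.09 .045 -.02 0 0 .36;.12 .06 -.02 0 0 .48;.15 .075 -.02 0 0 .6' .075
python3 w.py '.6271 .2525 .15 -88'
```

```text
clock: 24.3
eef_pos: [0.5848, 0.2048, 0.1649]
tool_rot: [[0.754, 0.657, -0.0], [0.657, -0.754, -0.0], [-0.0, 0.0, -1.0]]
ft_force: [0.8, 0.0, -0.7]
opening: 0.06
gripper_force: 0.0
.6271 .2525 .15 -88 -> [ 0.0632 -0.0082  0.0149] [0.     0.     0.6819] rows 5.5
t 24.3 open 0.060030071073566574 F 0.0 j [ 0.22  0.37  1.47 -0.    1.3   1.08] yang -48.93
```

```bash

python3 steer.py '.015 -.002 0 0 0 .12;.03 -.004 0 0 0 .24;.045 -.006 .01 0 0 .36;.06 -.008 .015 0 0 .48;.063 -.008 .015 0 0 .6'
python3 steer.py '0 0 0 0 0 .08;0 0 0 0 0 .08;0 0 0 0 0 .08;0 0 0 0 0 .08'
python3 - <<'E'
from m import *
for n in("top","side"):
    p,d=bot.capture(n);cv2.imwrite(f"pics/{n}2.png",p);np.save(f"{n}2.npy",d)
t=cv2.imread('pics/top2.png')[160:260,150:290];s=cv2.imread('pics/side2.png')[180:280,200:340]
cv2.imwrite('pics/c5.png',np.hstack([cv2.resize(q,(400,286),interpolation=2) for q in(t,s)]))
E
python3 w.py '.6271 .2525 .05 -88'
```

```text
clock: 24.72
eef_pos: [0.6265, 0.2529, 0.1475]
tool_rot: [[0.993, 0.118, -0.002], [0.118, -0.993, 0.0], [-0.002, -0.001, -1.0]]
ft_force: [0.5, -0.0, 0.3]
opening: 0.0749
gripper_force: 0.0
clock: 25.05
eef_pos: [0.6258, 0.2511, 0.1499]
tool_rot: [[0.999, 0.044, -0.0], [0.044, -0.999, -0.0], [-0.0, 0.0, -1.0]]
ft_force: [0.5, -0.1, 0.3]
opening: 0.0749
gripper_force: 0.0
.6271 .2525 .05 -88 -> [ 0.0014 -0.0014  0.1002] [-0.0001  0.      0.0088] rows 2.4
t 25.15 open 0.07490943095262174 F 0.0 j [0.28 0.46 1.36 0.   1.32 1.81] yang -87.5
```

View pics/c5.png

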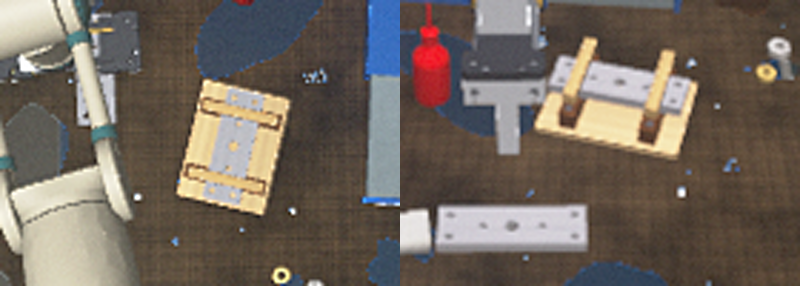

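```bash

python3 steer.py '.001 -.001 .03 0 0 .009;.001 -.001 .065 0 0 .009;.001 -.001 .09 0 0 .009;.001 -.001 .1 0 0 .009;.001 -.001 .1 0 0 .009'
python3 steer.py '0 0 0 0 0 0;0 0 0 0 0 0;0 0 0 0 0 0;0 0 0 0 0 0'
python3 w.py '.6271 .2525 .005 -88'
```

```text
clock: 25.57
eef_pos: [0.6248, 0.2515, 0.0475]
tool_rot: [[0.999, 0.034, -0.006], [0.034, -0.999, -0.002], [-0.006, 0.001, -1.0]]
ft_force: [-0.1, 0.2, -0.2]
opening: 0.075
gripper_force: 0.0
clock: 25.9
eef_pos: [0.6281, 0.2526, 0.0522]
tool_rot: [[0.999, 0.034, 0.003], [0.034, -0.999, 0.001], [0.003, -0.001, -1.0]]
ft_force: [0.3, 0.3, -0.0]
opening: 0.075
gripper_force: 0.0
.6271 .2525 .005 -88 -> [-0.0011  0.0001  0.0472] [-0.0009 -0.0034 -0.0011] rows 1.1
t 25.9 open 0.07501271710324282 F 0.0 j [0.28 0.53 1.49 0.   1.12 1.82] yang -88.06
```

```bash

python3 steer.py '0 0 .015 0 0 0;0 0 .028 0 0 0;0 0 .038 0 0 0;0 0 .044 0 0 0;0 0 .046 0 0 0'
python3 steer.py '0 0 0 0 0 0;0 0 0 0 0 0;0 0 0 0 0 0;0 0 0 0 0 0'
python3 w.py '.6271 .2525 .005 -88'
python3 steer.py '0 0 0 0 0 0;0 0 0 0 0 0;0 0 0 0 0 0;0 0 0 0 0 0;0 0 0 0 0 0' .03
python3 w.py '.6271 .2525 .15 -88'
```

```text
clock: 26.32
eef_pos: [0.6264, 0.2521, 0.0035]
tool_rot: [[0.999, 0.034, -0.001], [0.034, -0.999, -0.0], [-0.001, 0.0, -1.0]]
ft_force: [-0.1, -0.3, -0.1]
opening: 0.0751
gripper_force: 0.0
clock: 26.65
eef_pos: [0.6274, 0.2524, 0.005]
tool_rot: [[0.999, 0.034, 0.001], [0.034, -0.999, 0.0], [0.001, -0.0, -1.0]]
ft_force: [0.8, 0.4, 0.3]
opening: 0.0747
gripper_force: 0.0
.6271 .2525 .005 -88 -> [-0.0003 -0.0001 -0.    ] [-0.0004 -0.0013 -0.0011] rows 0.0
t 26.65 open 0.07468563554080411 F 0.0 j [0.28 0.58 1.54 0.   1.03 1.82] yang -88.06
clock: 27.07
eef_pos: [0.6269, 0.2522, 0.0043]
tool_rot: [[0.999, 0.034, 0.0], [0.034, -0.999, 0.0], [0.0, -0.0, -1.0]]
ft_force: [-1.1, -1.1, 0.3]
opening: 0.0493
gripper_force: 30.0
.6271 .2525 .15 -88 -> [ 0.0002 -0.0003 -0.1457] [-0.     -0.0001 -0.0011] rows 3.5
t 27.0667 open 0.04925116244236277 F 30.0 j [ 0.28  0.58  1.54 -0.    1.03  1.82] yang -88.06
```

```bash

python3 steer.py '0 0 -.02 0 0 0;0 0 -.06 0 0 0;0 0 -.1 0 0 0;0 0 -.14 0 0 0;0 0 -.14 0 0 0'
python3 w.py '.5188 .0657 .14 -104.3'
```

```text
clock: 27.48
eef_pos: [0.6318, 0.2538, 0.1531]
tool_rot: [[0.999, 0.034, 0.015], [0.034, -0.999, 0.004], [0.015, -0.004, -1.0]]
ft_force: [2.7, 1.1, -2.2]
opening: 0.0492
gripper_force: 30.0
.5188 .0657 .14 -104.3 -> [-0.1195  0.1842  0.0106] [-0.0061 -0.0146  0.2835] rows 5.3
t 27.4833 open 0.049217465070305826 F 30.0 j [0.28 0.45 1.36 0.   1.31 1.82] yang -88.06
```

```bash

python3 steer.py '-.02 .03 0 0 0 .05;-.04 .062 0 0 0 .1;-.06 .095 0 0 0 .15;-.08 .125 0 0 0 .2;-.1 .155 0 0 0 .25'
python3 w.py '.5188 .0657 .12 -104.3'
```

```text
clock: 27.9
eef_pos: [0.5299, 0.0927, 0.1427]
tool_rot: [[0.976, -0.216, -0.003], [-0.216, -0.976, -0.0], [-0.002, 0.001, -1.0]]
ft_force: [1.3, -1.1, -3.4]
opening: 0.0495
gripper_force: 30.0
.5188 .0657 .12 -104.3 -> [-0.005   0.0287  0.0228] [0.0009 0.0025 0.0314] rows 0.9
t 27.9 open 0.04949332145007621 F 30.0 j [ 0.04  0.27  1.68 -0.    1.2   1.83] yang -102.5
```

```bash

python3 steer.py '0 .01 .01 0 0 .02;-.005 .022 .02 0 0 .03;-.005 .028 .023 0 0 .031;-.005 .028 .023 0 0 .031;-.005 .028 .023 0 0 .031'
python3 steer.py '0 0 0 0 0 0;0 0 0 0 0 0;0 0 0 0 0 0;0 0 0 0 0 0'
python3 w.py '.5188 .0657 .08 -104.3'
```

```text
clock: 28.32
eef_pos: [0.5214, 0.0679, 0.1208]
tool_rot: [[0.969, -0.245, -0.001], [-0.245, -0.969, 0.001], [-0.001, -0.0, -1.0]]
ft_force: [0.9, -0.5, -2.4]
opening: 0.0495
gripper_force: 30.0
clock: 28.65
eef_pos: [0.5217, 0.0682, 0.1214]
tool_rot: [[0.97, -0.244, 0.001], [-0.244, -0.97, 0.0], [0.001, -0.0, -1.0]]
ft_force: [-0.4, -0.9, -2.9]
opening: 0.0497
gripper_force: 30.0
.5188 .0657 .08 -104.3 -> [-0.0022  0.0032  0.0414] [-0.0003 -0.0005  0.0032] rows 1.0
t 28.65 open 0.04973506560919397 F 30.0 j [-0.    0.27  1.74  0.    1.13  1.81] yang -104.11
```

```bash

python3 steer.py '-.001 .001 .015 0 0 .003;-.002 .003 .03 0 0 .003;-.002 .003 .041 0 0 .003;-.002 .003 .041 0 0 .003;-.002 .003 .041 0 0 .003'
python3 steer.py '0 0 0 0 0 0;0 0 0 0 0 0;0 0 0 0 0 0;0 0 0 0 0 0'
python3 w.py '.5188 .0657 .0603 -104.3'
```

```text
clock: 29.07
eef_pos: [0.5184, 0.0655, 0.08]
tool_rot: [[0.969, -0.247, -0.001], [-0.247, -0.969, 0.0], [-0.001, 0.0, -1.0]]
ft_force: [-0.0, 0.4, -2.7]
opening: 0.0496
gripper_force: 30.0
clock: 29.4
eef_pos: [0.5191, 0.0653, 0.0809]
tool_rot: [[0.969, -0.248, 0.001], [-0.248, -0.969, 0.0], [0.001, -0.0, -1.0]]
ft_force: [0.3, -0.8, -2.3]
opening: 0.0495
gripper_force: 30.0
.5188 .0657 .0603 -104.3 -> [-0.0004 -0.0003  0.0206] [-0.0004 -0.0013 -0.0006] rows 0.5
t 29.4 open 0.0494855876034366 F 30.0 j [-0.01  0.3   1.81  0.    1.03  1.81] yang -104.33
```

```bash

python3 steer.py '0 0 .007 0 0 0;0 0 .013 0 0 0;0 0 .017 0 0 0;0 0 .0195 0 0 0;0 0 .0205 0 0 0'
python3 steer.py '0 0 0 0 0 0;0 0 0 0 0 0;0 0 0 0 0 0'
python3 w.py '.5188 .0657 .0603 -104.3'
```

```text
clock: 29.82
eef_pos: [0.5178, 0.0652, 0.0602]
tool_rot: [[0.969, -0.248, -0.002], [-0.248, -0.969, 0.0], [-0.002, 0.0, -1.0]]
ft_force: [-3.6, 0.1, 12.5]
opening: 0.0496
gripper_force: 30.0
clock: 30.07
eef_pos: [0.5178, 0.0652, 0.0603]
tool_rot: [[0.969, -0.248, -0.001], [-0.248, -0.969, 0.0], [-0.001, 0.0, -1.0]]
ft_force: [-2.3, 0.3, 4.4]
opening: 0.0494
gripper_force: 30.0
.5188 .0657 .0603 -104.3 -> [ 0.0008 -0.0007 -0.    ] [ 0.0003  0.0013 -0.0006] rows 0.0
t 30.0667 open 0.049363032668774 F 30.0 j [-0.01  0.32  1.83  0.    0.99  1.81] yang -104.33
```

```bash

python3 steer.py '0 0 0 0 0 0;0 0 0 0 0 0;0 0 -.02 0 0 0;0 0 -.06 0 0 0;0 0 -.1 0 0 0' .07
python3 steer.py '0 .02 0 0 0 -.12;-.01 .06 0 0 0 -.24;-.02 .09 0 0 0 -.36;-.03 .13 0 0 0 -.48;-.04 .16 0 0 0 -.6' .032
python3 w.py '.391 -.2457 .14 -4.2'
```

```text
clock: 30.48
eef_pos: [0.5177, 0.0652, 0.1595]
tool_rot: [[0.969, -0.248, -0.003], [-0.248, -0.969, 0.0], [-0.003, 0.001, -1.0]]
ft_force: [1.1, -0.1, 0.3]
opening: 0.0697
gripper_force: 0.0
clock: 30.9
eef_pos: [0.4424, -0.078, 0.1599]
tool_rot: [[0.946, 0.323, 0.002], [0.323, -0.946, -0.001], [0.001, 0.001, -1.0]]
ft_force: [1.0, -0.3, -0.1]
opening: 0.0399
gripper_force: 0.0
.391 -.2457 .14 -4.2 -> [-0.1028  0.1421  0.0199] [ 2.0000e-03 -3.0000e-04 -1.1689e+00] rows 9.4
t 30.9 open 0.039917554791544296 F 0.0 j [-0.33  0.12  1.83 -0.    1.19  0.91] yang -71.17
```

```bash

python3 steer.py '-.02 .028 0 0 0 -.12;-.04 .056 0 0 0 -.24;-.06 .085 0 0 0 -.36;-.08 .113 .01 0 0 -.48;-.1 .14 .02 0 0 -.6'
python3 w.py '.391 -.2457 .14 -4.2'
```

```text
clock: 31.32
eef_pos: [0.3941, -0.2393, 0.1416]
tool_rot: [[0.639, 0.769, 0.003], [0.769, -0.639, -0.002], [0.0, 0.004, -1.0]]
ft_force: [1.5, -0.1, -0.1]
opening: 0.0321
gripper_force: 0.0
.391 -.2457 .14 -4.2 -> [-0.0069  0.0017  0.0016] [ 0.0039  0.001  -0.6205] rows 5.0
t 31.3167 open 0.03205453066323659 F 0.0 j [-0.7   0.15  1.84  0.    1.15 -0.  ] yang -39.75
```

```bash

python3 steer.py '-.006 .001 0 0 0 -.12;-.006 .001 0 0 0 -.24;-.006 .001 0 0 0 -.36;-.006 .001 0 0 0 -.48;-.006 .001 0 0 0 -.6'
python3 steer.py '0 0 .03 0 0 -.02;0 0 .05 0 0 -.02;0 0 .07 0 0 -.02;0 0 .07 0 0 -.02;0 0 .07 0 0 -.02'
python3 w.py '.391 -.2457 .029 -4.2'
```

```text
clock: 31.73
eef_pos: [0.3908, -0.2428, 0.1409]
tool_rot: [[0.094, 0.996, 0.001], [0.996, -0.094, -0.0], [-0.0, 0.001, -1.0]]
ft_force: [-0.9, 0.9, 0.1]
opening: 0.0316
gripper_force: 0.0
clock: 32.15
eef_pos: [0.3903, -0.2419, 0.0705]
tool_rot: [[0.079, 0.997, -0.001], [0.997, -0.079, 0.001], [0.001, -0.001, -1.0]]
ft_force: [-0.3, 0.3, 0.0]
opening: 0.0323
gripper_force: 0.0
.391 -.2457 .029 -4.2 -> [-0.0037  0.0011  0.0415] [-0.0013 -0.0011 -0.006 ] rows 1.0
t 32.15 open 0.032258498622237265 F 0.0 j [-0.71  0.23  1.95  0.    0.97 -0.63] yang -4.54
```

```bash

python3 steer.py '-.002 .001 .015 0 0 -.005;-.003 .001 .03 0 0 -.005;-.003 .001 .041 0 0 -.005;-.003 .001 .041 0 0 -.005;-.003 .001 .041 0 0 -.005'
python3 steer.py '0 0 0 0 0 0;0 0 0 0 0 0;0 0 0 0 0 0;0 0 0 0 0 0' .005
python3 steer.py '0 .02 0 0 0 0;0 .045 0 0 0 0;0 .07 0 0 0 0;0 .095 0 0 0 0;0 .12 0 0 0 0'
python3 w.py '.5481 -.2555 .029 -4.2'
```

```text
clock: 32.57
eef_pos: [0.392, -0.2458, 0.0309]
tool_rot: [[0.074, 0.997, 0.001], [0.997, -0.074, -0.001], [-0.001, 0.001, -1.0]]
ft_force: [-0.3, -0.7, -0.8]
opening: 0.0317
gripper_force: 0.0
clock: 32.9
eef_pos: [0.3915, -0.2456, 0.0308]
tool_rot: [[0.074, 0.997, 0.001], [0.997, -0.074, -0.001], [-0.001, 0.001, -1.0]]
ft_force: [-1.1, 0.2, 3.5]
opening: 0.0108
gripper_force: 30.0
clock: 33.32
eef_pos: [0.511, -0.253, 0.0308]
tool_rot: [[0.074, 0.997, -0.002], [0.997, -0.074, 0.002], [0.002, -0.002, -1.0]]
ft_force: [-2.2, 1.8, 5.6]
opening: 0.0111
gripper_force: 30.0
.5481 -.2555 .029 -4.2 -> [0.0002 0.0372 0.0017] [-0.0018 -0.0018 -0.0011] rows 0.9
t 33.3167 open 0.011110693339030133 F 30.0 j [-0.58  0.42  1.76  0.    0.96 -0.51] yang -4.26
```

```bash

python3 steer.py '0 .015 0 0 0 0;0 .028 0 0 0 0;0 .036 0 0 0 0;0 .038 0 0 0 0;0 .041 0 0 0 0'
python3 steer.py '0 0 0 0 0 0;0 0 0 0 0 0;0 0 0 0 0 0'
python3 w.py '.5481 -.2555 .029 -4.2'
```

```text
clock: 33.73
eef_pos: [0.5488, -0.2553, 0.0307]
tool_rot: [[0.073, 0.997, -0.007], [0.997, -0.073, 0.003], [0.002, -0.007, -1.0]]
ft_force: [-10.9, 2.7, 13.1]
opening: 0.0109
gripper_force: 30.0
clock: 33.98
eef_pos: [0.5488, -0.2554, 0.0307]
tool_rot: [[0.074, 0.997, -0.006], [0.997, -0.074, 0.003], [0.003, -0.006, -1.0]]
ft_force: [-5.5, 3.2, 7.9]
opening: 0.0109
gripper_force: 30.0
.5481 -.2555 .029 -4.2 -> [-0.0001 -0.0007  0.0017] [-0.0059 -0.0026 -0.0004] rows 0.1
t 33.9833 open 0.010874705139218835 F 30.0 j [-0.55  0.47  1.68 -0.    1.01 -0.48] yang -4.22
```

```bash

python3 steer.py '0 0 0 0 0 0;0 0 0 0 0 0;0 0 0 0 0 0;0 0 -.03 0 0 0;0 0 -.07 0 0 0' .032
python3 steer.py '0 -.01 -.04 0 0 0;0 -.05 -.08 0 0 0;0 -.09 -.1 0 0 0;0 -.13 -.1 0 0 0;0 -.17 -.1 0 0 0'
python3 - <<'E'
from m import *
for n in("top","side"):
    p,d=bot.capture(n);cv2.imwrite(f"pics/{n}3.png",p);np.save(f"{n}3.npy",d)
t=cv2.imread('pics/top3.png');s=cv2.imread('pics/side3.png')
cv2.imwrite('pics/c6.png',np.hstack([cv2.resize(q,(400,400),interpolation=2) for q in(t[110:270,210:370],s[100:260,160:320])]))
h=cv2.cvtColor(t,cv2.COLOR_BGR2HSV);ct=cloud("top",np.load("top3.npy"))
f=big(cv2.inRange(h,(0,0,120),(180,60,255)),(215,185,252,238));f=cv2.morphologyEx(f,cv2.MORPH_OPEN,np.ones((5,5)))
print("plate",rect("top",f,.068),np.median(ct[f>0][:,2]),np.percentile(ct[f>0][:,2],[5,95]))
m=cv2.inRange(h,(0,0,170),(180,60,255));f=np.zeros_like(m);f[198:206,292:340]=m[198:206,292:340];f=cv2.morphologyEx(f,cv2.MORPH_OPEN,np.ones((2,2)))
print("handle",rect("top",f,.048))
E
```

```text
clock: 34.4
eef_pos: [0.5496, -0.2558, 0.097]
tool_rot: [[0.074, 0.997, -0.007], [0.997, -0.074, 0.004], [0.004, -0.007, -1.0]]
ft_force: [1.3, -0.3, -0.6]
opening: 0.0321
gripper_force: 0.0
clock: 34.82
eef_pos: [0.3947, -0.2465, 0.2017]
tool_rot: [[0.073, 0.997, 0.004], [0.997, -0.073, -0.004], [-0.003, 0.005, -1.0]]
ft_force: [-0.9, -0.8, -0.6]
opening: 0.0318
gripper_force: 0.0
plate (array([0.5188, 0.0649]), np.float64(165.69), array([0.1502, 0.0511]), array([518.8,  64.6])) 0.06809865353446076 [0.03983302 0.07520355]
handle (array([ 0.5453, -0.2641]), np.float64(86.95), array([0.1406, 0.0136]), array([ 548.5, -262.9]))
```

View pics/c6.png

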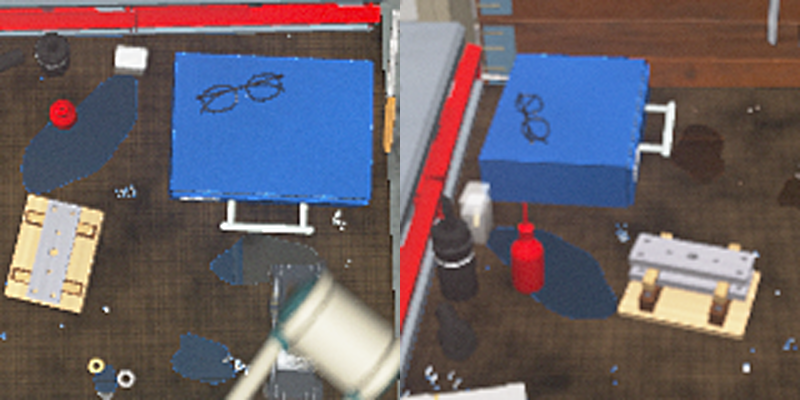

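```bash
python3 -c "
from bench import bot
print(bot.finish_job())"
```

```text
the job is handed in; nothing more can be done
None
```

The job is handed in: both plates on the bench (neither had pins) are stacked flat on the skid, centred to about 1 mm, with one stick above each bearer between them. The other three sticks are back in the shut drawer, and the bottle and screw box were left standing where they were.

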